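# Show the stamping die to the inspection camera with a hand mirror

### The job

The die of the stamping press faces down, so the gooseneck camera on the press cannot see the ring mark on it. Pick up the inspection mirror by its grip, bring it in under the die, about 12 cm below it, and angle it until the camera sees the whole ring mark in the middle of the glass; finish holding the mirror still there in the gripper. Touch neither the press nor its camera, with the mirror or the arm, and leave the other things on the table where they are.

Things in the scene. Friction and masses are not known exactly. Their poses are not given: they have to be found in the camera images.
- press: Hand stamping press fixed to the table, green cast C-frame, 454 mm high. Origin on the table straight below the die's centre, z up. Base 130 (x) x 270 (y) x 30 mm, y -90 to +180, its steel bed plate's top 36 mm up. Column 60 x 65 mm centred at y +135. Head 80 mm wide (x), y -62 to +170, z 280 to 385; lever on its +x side. The space below the die is open to -x, +x and -y.
- die_mark (a point): Centre of the raised ring mark (25 mm across, a bar across it) on the underside of the brass die (46 mm square, face 207 mm above the table, in a 64 mm square holder). It is 205 mm above the table and looks straight down. Fixed to the press, axes those of the press.
- lens (a point): Front of the lens of the gooseneck camera, fixed to the press at x 50, y -150, z 215 mm of its frame, looking at the point 120 mm under the mark. The black body, 26 mm thick, reaches 70 mm back from here, up and away from the die; the neck (10 mm thick) rises from the base at x 50, y -75 mm and bows out to x 110, y -220, z 290 mm at most.
- aim (a point): No part, but a point in the air fixed to the press: 37 % of the way along the straight line from die mark to lens. With the mirror 120 mm below the mark, the camera sees the mark at that spot of the glass which has this point straight in front of it (along the mirror's normal).
- mirror_grip (a point): Centre of the black ribbed grip of the inspection mirror: 110 mm long (x), 18 wide (y), 16 high, 8 mm above the mirror's underside. The mirror is loose, about 0.09 kg, balanced about 20 mm from here towards the head; it starts flat on the table, glass up. x runs along the handle from grip to glass, z out of the glass side.
- mirror_glass (a point): Centre of the mirror's glass surface, 165 mm from the grip's centre along x and 4 mm above it. Glass 80 (x) x 54 (y) mm, in a steel frame 86 x 60 x 6 mm that is rigid with the handle. z is the mirror's normal, out of the reflecting side.
- tin: Bystander, loose: closed tin can, 66 mm diameter, 100 mm tall. Origin on its underside.
- lino: Bystander, loose: mounted lino block lying flat, 100 x 75 x 22 mm. Origin on its underside.
- palette_knife: Bystander, loose: palette knife with a wooden handle lying flat, 190 mm long. Origin on its underside.
- brayer: Bystander, loose: ink roller lying on the table, 100 mm wide rubber roll of 34 mm diameter, handle 150 mm back along its -x. Origin on its underside.
- ink_jar: Bystander, loose: closed ink jar, 60 mm diameter, 65 mm tall. Origin on its underside.
- clip: Bystander, loose: bulldog clip lying flat, 60 x 24 x 20 mm, wire loop towards its +y. Origin on its underside.

How it is judged:
On the way:
1. the mirror is picked up: lifted off the table in the gripper (height (world z) of mirror_grip above 0.04 m and contact force between the fingers and mirror above 1 N), for 0.2 s.
At the end, for the whole second after the job is handed in: Mirror held still in the gripper, clear of table and press; glass centre 85 to 150 mm below the die mark and within 35 mm of straight below it; the aim point within 18 mm, along x and y of the glass, of the normal through its centre, so that the camera sees the whole mark (contact force between the fingers and mirror above 1 N and contact force between mirror and press below 0.1 N and height (world z) of mirror_glass above 0.05 m and horizontal distance between mirror_glass and die_mark below 0.035 m and z of mirror_glass in the frame of die_mark between -0.15 and -0.085 m and z of aim in the frame of mirror_glass above 0.05 m and x of aim in the frame of mirror_glass between -0.018 and 0.018 m and y of aim in the frame of mirror_glass between -0.018 and 0.018 m and linear speed of mirror below 0.02 m/s and angular speed of mirror below 0.1 rad/s); the arm keeps its last pose, push and grip.
It fails at once if the press or its camera is touched (contact force between press and anything else above 1 N).
It fails at once if another thing on the table is moved by more than 20 mm (distance of any of tin, lino, palette_knife, brayer, ink_jar, clip from where it was at the start of the episode above 0.02 m).
It also fails if it takes over 48 s, if anything falls off the work surface, if the arm or the gripper's body presses on something with over 40 N, if the wrist force passes 120 N, or if a joint passes its speed limit or range.

### The arm

A 6-joint arm with a two-finger parallel gripper is mounted at the origin on the work surface. World frame = base frame: x ahead of the robot, y to its left, z up, the work surface at z = 0. Lengths are in m, angles in rad, forces in N, time in s.
With the tool pointing down it reaches from about 0.225 to 0.875 m from the base axis. Payload 3.4 kg.
Tool frame: the origin (TCP) lies at the very end of the fingers, on their centre line; the grasp point (between the pads) lies 19 mm behind it (manip.grasp_offset is the distance from the TCP to the grasp point, in m); x points along the fingers, y is the direction in which the jaws open and shut, and the axes are right-handed (so a half turn about x gives the same grasp; the last joint's range is limited). The gripper opens to 85 mm and grips with 20 to 120 N. Pads are 22 mm wide; open, the fingers measure 114 mm over their backs; the gripper's body (76 mm by 85 mm) begins 54 mm behind the grasp point. The pads swing forward as they close: fully open they stand 13 mm farther back than shut.
Start: joints at [1.064, 0.276, 1.505, -0, 1.361, -0.121], TCP at [0.216, 0.533, 0.211] pointing down, gripper open.
Joint ranges: [-2.89, 2.89], [-0.75, 2.08], [0.22, 2.7], [-1.18, 4.32], [0.11, 2.71], [-2.7, 2.7]. Speed limits (rad/s): [2.57, 2.57, 3.14, 3.14, 3.14, 3.14].

### API

Orientations are given as a unit quaternion [w, x, y, z].
In Python, from rig import manip gives the robot as it stands.
- The arm moves only by the tool step_arm, never from a script. Its argument "increments" is a list of rows, each an object with "grip": the opening, from 0 (shut) to 1 (fully open); "delta_pos": the shift along the world's x, y, z in m, a list of three; "twist": the turn about the world's z in degrees. A call has 1 to 10 rows; each row shifts and turns the commanded pose from where the row before left it; what a row does not reach is not made up. A row lasts 1/12 s, in which the tool goes at most 41.7 mm and 7.16 degrees, less where a joint would pass 70% of its speed; a pose out of reach is approached as far as the arm can. A call with a gripper value outside its range is refused whole. The fingers move at their own pace and stop on an object; "force" is the grip in N (left out, the last holds). Time passes only in rows, so rows that do not move let the fingers close. It gives the time, the measured TCP pose, the force and the opening at its end, in the units of the state.
- manip.get_state(): the state, without advancing time (a new reading comes with each control period).
- manip.get_image(name): name is "side" or "top"; returns a dict with "img" (400x640x3 uint8, red, green, blue), "fx", "fy", "cx", "cy" (pixels), "rvec" (rotation vector, rad) and "tvec" (3), from world to camera coordinates, as OpenCV has them. Camera axes: x right, y down, z forward; pixel columns grow to the right and rows downward; lengths in m; the calibration is good to about 2 mm. A picture is of the moment at which its call begins. There is no depth.
- manip.sign_off(): hands the job in, once; it reports no verdict.
The state is a dict: "clock": time; "qpos": joint angles; "qd": joint speeds; "effort": joint torques, N m; "position": TCP position; "ee_rot": TCP orientation; "contact_force": force on the tool from outside, world axes, zero at the start; "moment": the same for the moment, N m; "width": finger opening in m.
Only numpy, scipy, OpenCV 4.12 (cv2) and the standard library are available. Lean on these libraries where they do the work, as an engineer would, in place of code of your own. Each camera call takes 0.05 s, during which the arm holds its last target. There are 200 camera calls.

## Working session

There is one attempt and no reset: what is moved stays moved. The work goes in short steps, Python scripts to look and compute and a tool call to move; the robot and the scene stay as the last step left them, time stands still between calls to the robot, and variables do not carry over. Pictures are saved under pics/ and viewed, about 8 in all and at most 12, crops included, and the job is handed in when it is done.

Besides the shell and the picture viewer there is one more tool, called in YAML: its name, and indented under it one key for each argument. step_arm: Moves the arm, as the interface text tells. Its arguments: {"type":"object","properties":{"increments":{"type":"array"},"force":{"type":"number"}},"required":["increments"]}

```bash
mkdir -p pics; ls; cat > h.py <<'E'
import numpy as np, cv2
from rig import manip
def grab(n,tag):
    d=manip.get_image(n); np.savez(f'pics/{tag}.npz',**{k:np.asarray(v) for k,v in d.items()})
    cv2.imwrite(f'pics/{tag}.png',d['img'][:,:,::-1]); return d
def cam(d):
    R,_=cv2.Rodrigues(np.asarray(d['rvec'],float)); t=np.asarray(d['tvec'],float).ravel()
    K=np.array([[d['fx'],0,d['cx']],[0,d['fy'],d['cy']],[0,0,1]],float); return K,R,t
def unproj(d,uv,z):
    K,R,t=cam(d); C=-R.T@t; r=R.T@np.linalg.solve(K,[*uv,1]); return C+r*(z-C[2])/r[2]
def proj(d,P):
    K,R,t=cam(d); p=(R@np.atleast_2d(P).T).T+t; q=(K@p.T).T; return q[:,:2]/q[:,2:]
E
python3 - <<'E'
from h import *
for n in('top','side'):
    d=grab(n,n+'0'); K,R,t=cam(d); print(n,-R.T@t,R[2])
print(manip.get_state())
E
```

```text
pics
top [ 0.36137811 -0.00703569  1.36467813] [ 0.17407319 -0.00250627 -0.98472953]
side [ 0.33042034 -1.09273885  0.93843699] [ 0.19269286  0.79657053 -0.57301384]
{'clock': 0.1, 'qpos': array([ 1.06399494e+00,  2.76556482e-01,  1.50599996e+00,  7.06482032e-06,
        1.36072700e+00, -1.21003028e-01]), 'qd': array([-1.32163414e-03,  9.42019022e-05, -3.85370828e-03, -5.10684692e-04,
        5.25572882e-04, -1.17703721e-03]), 'effort': array([ 5.13583982e-04, -4.17701519e+01, -2.46401989e+01, -1.93897758e-04,
        5.83069981e-03,  9.03137106e-06]), 'position': array([0.21612773, 0.53228762, 0.21041477]), 'ee_rot': array([ 0.69380452,  0.13498862,  0.69417832, -0.13612427]), 'contact_force': array([ 0.00828258, -0.31382094,  0.64702621]), 'moment': array([-0.03944222, -0.06965053, -0.01463639]), 'width': 0.08519002752554027}
```

View pics/top0.png

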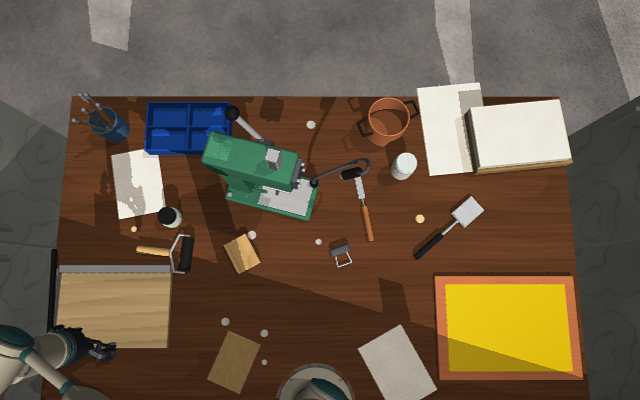

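View pics/side0.png

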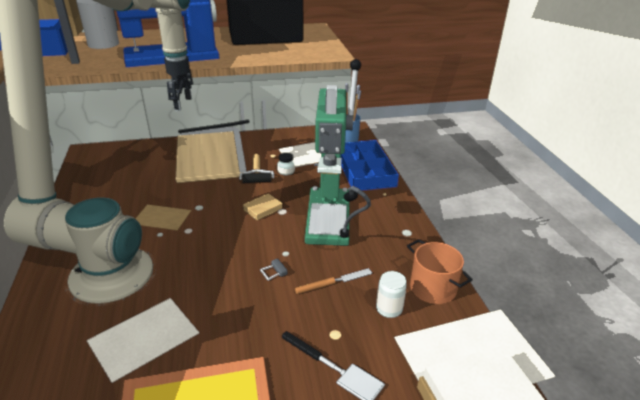

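```bash
python3 - <<'E'
from h import *
a=cv2.imread('pics/top0.png')
L=cv2.resize(a[110:230,190:350],None,fx=3.5,fy=3.5,interpolation=cv2.INTER_CUBIC)
M=cv2.resize(a[185:270,400:500],None,fx=2.4,fy=2.4,interpolation=cv2.INTER_CUBIC)
c=np.zeros((420,800,3),np.uint8); c[:420,:560]=L; c[:204,560:]=M
b=cv2.imread('pics/side0.png'); S=cv2.resize(b[170:250,290:370],None,fx=2.6,fy=2.6); c[206:414,560:768]=S
cv2.imwrite('pics/crop1.png',c)
E
```

```text
(no output)
```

View pics/crop1.png

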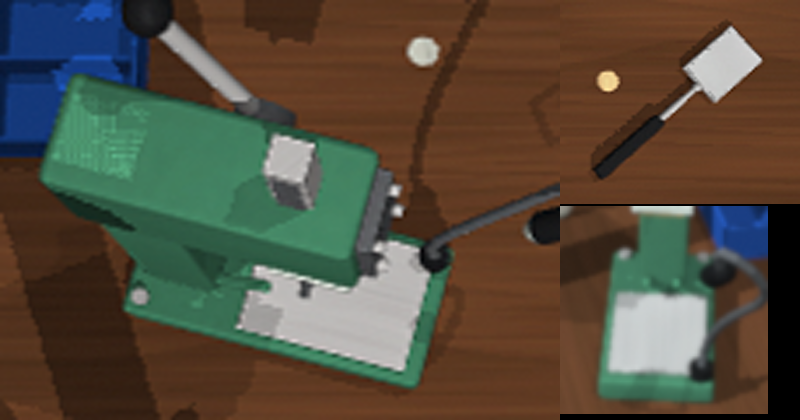

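```bash
cat > fit.py <<'E'
from h import *
from scipy.optimize import least_squares
def T(p,P): c,s=np.cos(p[2]),np.sin(p[2]); P=np.asarray(P,float); return np.c_[p[0]+c*P[:,0]-s*P[:,1],p[1]+s*P[:,0]+c*P[:,1],P[:,2]]
def fit(d,P,uv,p0):
    r=least_squares(lambda p:(proj(d,T(p,P))-uv).ravel(),p0); print(np.round(r.x,4),np.degrees(r.x[2]).round(1),'res',np.round(r.fun,1)); return r.x
E
python3 - <<'E'
from fit import *
d=np.load('pics/top0.npz')
f=lambda u,v:(190+u/3.5,110+v/3.5)
P=np.array([[-65,-90,30],[-65,180,30],[65,-90,30],[40,-62,385],[-40,-62,385],[40,170,385],[-40,170,385]])/1e3
p=fit(d,P,np.array([f(415,382),f(125,305),f(452,250),f(378,152),f(350,283),f(75,75),f(42,180)]),[.55,.2,0])
fit(d,P[:3],np.array([f(415,382),f(125,305),f(452,250)]),p)
g=lambda u,v:(400+(u-560)/2.4,185+v/2.4)
Q=np.array([[-55,0,16],[55,0,16],[208,30,12],[208,-30,12],[122,-30,12],[122,30,12]])/1e3
fit(d,Q-[0,0,0],np.array([g(598,173),g(661,121),g(728,27),g(762,60),g(717,102),g(683,67)]),[.35,-.3,-.8])
for n,u,v in[('knife tip',361,172),('knife end',371,240),('tin top',404,160),('clip',341,255)]:
    print(n,unproj(d,(u,v),.1 if 'tin' in n else .01))
E
```

```text
[ 0.6154  0.0921 -0.2748] -15.7 res [-1.4  2.6 -3.2  0.9 -0.4  0.1  6.6  2.   4.8 -2.5 -3.1 -2.4 -4.6 -0.1]
[ 0.6192  0.0872 -0.2706] -15.5 res [ 0.3  1.2 -1.5 -0.1  1.1 -1.3]
[ 0.4552 -0.348  -0.865 ] -49.6 res [-0.1  0.9  0.1 -0.9  1.  -0.7  0.3 -0.  -1.   0.4 -0.3  0.3]
knife tip [ 0.68859584 -0.14537342  0.01      ]
knife end [ 0.47454761 -0.17233518  0.01      ]
tin top [ 0.70329756 -0.26394247  0.1       ]
clip [ 0.42889229 -0.07992071  0.01      ]
```

```bash
python3 - <<'E'
from fit import *
from scipy.spatial.transform import Rotation as Rn
s=manip.get_state(); q=s['ee_rot']; M=Rn.from_quat(np.r_[q[1:],q[0]]).as_matrix(); print(M.round(3), manip.grasp_offset)
yy=np.degrees(np.arctan2(M[1,1],M[0,1])); print('tool y az',yy,'turn to 40.4:',(40.4-yy+90)%180-90)
d=np.load('pics/side0.npz'); p=[.6185,.0875,-.272]
P=np.array([[-65,-90,30],[65,-90,30],[-65,180,30]])/1e3
g=lambda u,v:(290+(u-560)/2.6,170+(v-206)/2.6)
print('base side pred',proj(d,T(p,P)).round(1),'seen',np.round([g(600,376),g(714,378),g(613,252)],1))
m=[.4552,-.348,-.8657]
print('mirror side: tail,front,glass',proj(d,T(m,np.array([[-.055,0,.016],[.055,0,.016],[.165,0,.012]]))).round(1))
dt=np.load('pics/top0.npz')
for n,u,v,z in[('lino',242,252,.022),('jar',169,215,.065),('brayer',187,252,.03)]: print(n,unproj(dt,(u,v),z).round(3))
E
```

```text
[[-0.001  0.376  0.926]
 [-0.001  0.926 -0.376]
 [-1.    -0.002 -0.   ]] 0.0187
tool y az 67.89530750508261 turn to 40.4: -27.495307505082614
base side pred [[303.9 236.9]
 [348.6 239.1]
 [311.1 186.5]] seen [[305.4 235.4]
 [349.2 236.2]
 [310.4 187.7]]
mirror side: tail,front,glass [[282.2 332. ]
 [319.1 355.6]
 [359.5 382.7]]
lino [0.437 0.22  0.022]
jar [0.544 0.432 0.065]
brayer [0.437 0.384 0.03 ]
```

step_arm:
  increments:
    - {"grip":1,"delta_pos":[0.0097,-0.0386,0],"twist":-1.25}
    - {"grip":1,"delta_pos":[0.0097,-0.0386,0],"twist":-1.25}
    - {"grip":1,"delta_pos":[0.0097,-0.0386,0],"twist":-1.25}
    - {"grip":1,"delta_pos":[0.0097,-0.0386,0],"twist":-1.25}
    - {"grip":1,"delta_pos":[0.0097,-0.0386,0],"twist":-1.25}
    - {"grip":1,"delta_pos":[0.0097,-0.0386,0],"twist":-1.25}
    - {"grip":1,"delta_pos":[0.0097,-0.0386,0],"twist":-1.25}
    - {"grip":1,"delta_pos":[0.0097,-0.0386,0],"twist":-1.25}
    - {"grip":1,"delta_pos":[0.0097,-0.0386,0],"twist":-1.25}
    - {"grip":1,"delta_pos":[0.0097,-0.0386,0],"twist":-1.25}

```text
clock: 0.93
position: [0.313, 0.145, 0.2111]
ee_rot: [0.675, 0.21, 0.675, -0.21]
contact_force: [0.4, -0.4, 0.1]
width: 0.0853
```

step_arm:
  increments:
    - {"grip":1,"delta_pos":[0.0097,-0.0386,0],"twist":-1.25}
    - {"grip":1,"delta_pos":[0.0097,-0.0386,0],"twist":-1.25}
    - {"grip":1,"delta_pos":[0.0097,-0.0386,0],"twist":-1.25}
    - {"grip":1,"delta_pos":[0.0097,-0.0386,0],"twist":-1.25}
    - {"grip":1,"delta_pos":[0.0097,-0.0386,0],"twist":-1.25}
    - {"grip":1,"delta_pos":[0.0097,-0.0386,0],"twist":-1.25}
    - {"grip":1,"delta_pos":[0.0097,-0.0386,0],"twist":-1.25}
    - {"grip":1,"delta_pos":[0.0097,-0.0386,0],"twist":-1.25}
    - {"grip":1,"delta_pos":[0.0097,-0.0386,0],"twist":-1.25}
    - {"grip":1,"delta_pos":[0.0097,-0.0386,0],"twist":-1.25}

```text
clock: 1.77
position: [0.4101, -0.2412, 0.2109]
ee_rot: [0.648, 0.283, 0.648, -0.283]
contact_force: [0.9, 0.8, 0.8]
width: 0.0855
```

step_arm:
  increments:
    - {"grip":1,"delta_pos":[0.0097,-0.0386,-0.035],"twist":-1.25}
    - {"grip":1,"delta_pos":[0.0097,-0.0386,-0.035],"twist":-1.25}
    - {"grip":1,"delta_pos":[0,0,-0.03]}
    - {"grip":1,"delta_pos":[0,0,-0.03]}
    - {"grip":1,"delta_pos":[0,0,0]}
    - {"grip":1,"delta_pos":[0,0,0]}

```text
schema error: expected keys grip, delta_pos, twist
```

```bash
python3 - <<'E'
from h import *
grab('top','t1'); grab('side','s1'); print(manip.get_state()['position'])
a=cv2.imread('pics/t1.png')[170:290,380:540]; b=cv2.imread('pics/s1.png')[260:400,240:400]
c=np.hstack([cv2.resize(a,(400,300),interpolation=cv2.INTER_CUBIC),cv2.resize(b,(343,300),interpolation=cv2.INTER_CUBIC)]); cv2.imwrite('pics/crop2.png',c)
E
```

```text
[ 0.41194442 -0.24522488  0.21056973]
```

View pics/crop2.png

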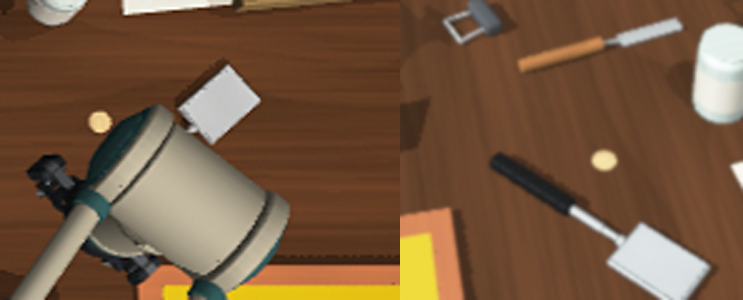

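```bash
python3 - <<'E'
from h import *
d=np.load('pics/top0.npz')
for uv in[(434,276),(573,275),(439,379)]: print(unproj(d,uv,0).round(3),unproj(d,uv,.02).round(3))
print(proj(d,[[.386,-.354,0],[.429,-.3175,.016]]))
E
```

```text
[ 0.366 -0.363  0.   ] [ 0.366 -0.358  0.02 ]
[ 0.369 -0.788  0.   ] [ 0.368 -0.776  0.02 ]
[ 0.068 -0.364  0.   ] [ 0.073 -0.359  0.02 ]
[[430.68495751 269.2740515 ]
 [419.36827889 254.8413162 ]]
```

step_arm:
  increments:
    - {"grip":0.6,"delta_pos":[0.0085,-0.036,0],"twist":-1.25}
    - {"grip":0.6,"delta_pos":[0.0085,-0.036,0],"twist":-1.25}
    - {"grip":0.6,"delta_pos":[0,0,-0.04],"twist":0}
    - {"grip":0.6,"delta_pos":[0,0,-0.04],"twist":0}
    - {"grip":0.6,"delta_pos":[0,0,-0.04],"twist":0}
    - {"grip":0.6,"delta_pos":[0,0,-0.03],"twist":0}
    - {"grip":0.6,"delta_pos":[0,0,0],"twist":0}
    - {"grip":0.6,"delta_pos":[0,0,0],"twist":0}

```text
clock: 2.53
position: [0.4264, -0.3098, 0.0601]
ee_rot: [0.64, 0.297, 0.643, -0.296]
contact_force: [0.7, 0.4, 0.5]
width: 0.0512
```

```bash
python3 - <<'E'
from h import *
grab('top','t2'); grab('side','s2'); print(manip.get_state()['position'],manip.get_state()['width'])
a=cv2.imread('pics/t2.png')[170:290,380:540]; b=cv2.imread('pics/s2.png')[260:400,240:400]
c=np.hstack([cv2.resize(a,(400,300),interpolation=cv2.INTER_CUBIC),cv2.resize(b,(343,300),interpolation=cv2.INTER_CUBIC)]); cv2.imwrite('pics/crop3.png',c)
E
```

```text
[ 0.42868394 -0.31201646  0.06304491] 0.05163260882353818
```

View pics/crop3.png

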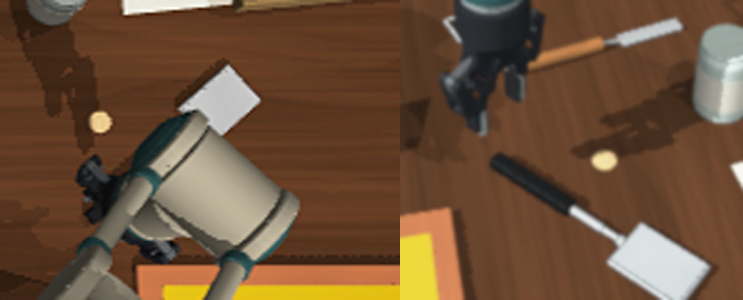

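step_arm:
  increments:
    - {"grip":0.6,"delta_pos":[0.001,-0.003,-0.028],"twist":0}
    - {"grip":0.6,"delta_pos":[0.001,-0.002,-0.018],"twist":0}
    - {"grip":0.6,"delta_pos":[0,0,-0.01],"twist":0}
    - {"grip":0.6,"delta_pos":[0,0,0],"twist":0}
    - {"grip":0,"delta_pos":[0,0,0],"twist":0}
    - {"grip":0,"delta_pos":[0,0,0],"twist":0}
    - {"grip":0,"delta_pos":[0,0,0],"twist":0}
    - {"grip":0,"delta_pos":[0,0,0],"twist":0}
    - {"grip":0,"delta_pos":[0,0,0],"twist":0}
    - {"grip":0,"delta_pos":[0,0,0],"twist":0}
  force: 20

```text
clock: 3.47
position: [0.4296, -0.3164, 0.0057]
ee_rot: [0.642, 0.297, 0.642, -0.297]
contact_force: [0.6, -0.3, -0.1]
width: 0.0
```

```bash
python3 - <<'E'
from h import *
grab('top','t3'); grab('side','s3'); print(manip.get_state()['position'],manip.get_state()['width'])
a=cv2.imread('pics/t3.png')[170:290,380:540]; b=cv2.imread('pics/s3.png')[290:400,250:390]
c=np.hstack([cv2.resize(a,(400,300),interpolation=cv2.INTER_CUBIC),cv2.resize(b,(382,300),interpolation=cv2.INTER_CUBIC)]); cv2.imwrite('pics/crop4.png',c)
E
```

```text
[ 0.42944246 -0.31627852  0.00542   ] 0.0002551394973216789
```

View pics/crop4.png

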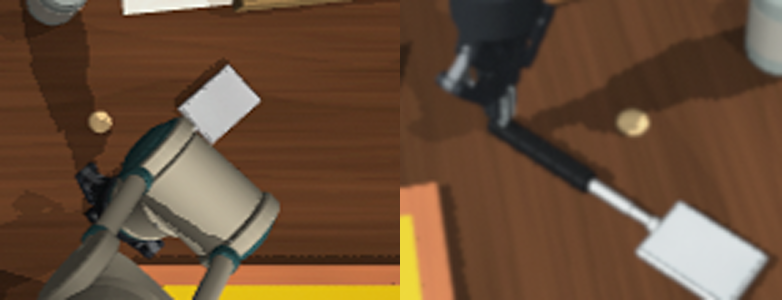

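```bash
python3 - <<'E'
from h import *
for tag in('s0','s2','s3','t0','t3'):
    f={'s0':'side0','t0':'top0'}.get(tag,tag); d=np.load(f'pics/{f}.npz'); g=d['img'].astype(int)
    side=tag[0]=='s'; r=(slice(345,400),slice(325,400)) if side else (slice(185,235),slice(446,495))
    m=np.zeros(g.shape[:2],bool); m[r]=(g[r].min(2)>140)
    v,u=np.nonzero(m); c=(u.mean(),v.mean()); print(tag,np.round(c,2),m.sum(),unproj(d,c,.012).round(4), unproj(d,(u.min(),v[u.argmin()]),.012).round(4))
    if side:
        k=np.zeros(g.shape[:2],bool); k[328:365,278:325]=g[328:365,278:325].max(2)<42
        n,l,st,ce=cv2.connectedComponentsWithStats(k.astype(np.uint8)); i=1+st[1:,4].argmax(); print('  handle',st[i],ce[i],unproj(d,ce[i],.010).round(4))
d=np.load('pics/s3.npz'); print('tcp px',proj(d,[[.4295,-.3163,.0055],[.4295,-.3163,.05]]))
E
```

```text
s0 [357.88 381.57] 1063 [ 0.5595 -0.4703  0.012 ] [ 0.5027 -0.3986  0.012 ]
  handle [283 332  38  28 233] [302.03433476 344.9527897 ] [ 0.4595 -0.3481  0.01  ]
s2 [357.88 381.6 ] 1058 [ 0.5595 -0.4704  0.012 ] [ 0.5027 -0.3986  0.012 ]
  handle [283 332  39  28 255] [301.94901961 344.98431373] [ 0.4593 -0.3481  0.01  ]
s3 [357.92 381.64] 1054 [ 0.5595 -0.4705  0.012 ] [ 0.5027 -0.3986  0.012 ]
  handle [283 334  38  26 238] [303.23529412 345.93277311] [ 0.4617 -0.3514  0.01  ]
t0 [466.72 212.18] 533 [ 0.5604 -0.4704  0.012 ] [ 0.5051 -0.4034  0.012 ]
t3 [465.99 213.13] 552 [ 0.5574 -0.468   0.012 ] [ 0.5112 -0.4037  0.012 ]
tcp px [[287.13159795 337.64468103]
 [286.66976778 324.83735108]]
```

```bash
python3 - <<'E'
from fit import *
d=np.load('pics/s3.npz'); b=d['img'][:,:,::-1].copy(); x0,y0,x1,y1=255,290,335,350; s=9
c=cv2.resize(b[y0:y1,x0:x1],None,fx=s,fy=s,interpolation=cv2.INTER_NEAREST)
c=np.clip(c.astype(float)*1.8,0,255).astype(np.uint8)
m=[.4535,-.3455,-.8657]
def L(P,col):
    q=((proj(d,P)-[x0,y0]+.5)*s).astype(int)
    for a,e in zip(q[:-1],q[1:]): cv2.line(c,tuple(map(int,a)),tuple(map(int,e)),col,1)
bx=lambda z:T(m,np.array([[-.055,-.009,z],[.055,-.009,z],[.055,.009,z],[-.055,.009,z],[-.055,-.009,z]]))
L(bx(0),(0,255,255)); L(bx(.016),(0,255,0)); L(np.array([[.4295,-.3163,.0055],[.4295,-.3163,.06]]),(255,0,255))
cv2.imwrite('pics/z1.png',c)
E
```

```text
(no output)
```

View pics/z1.png

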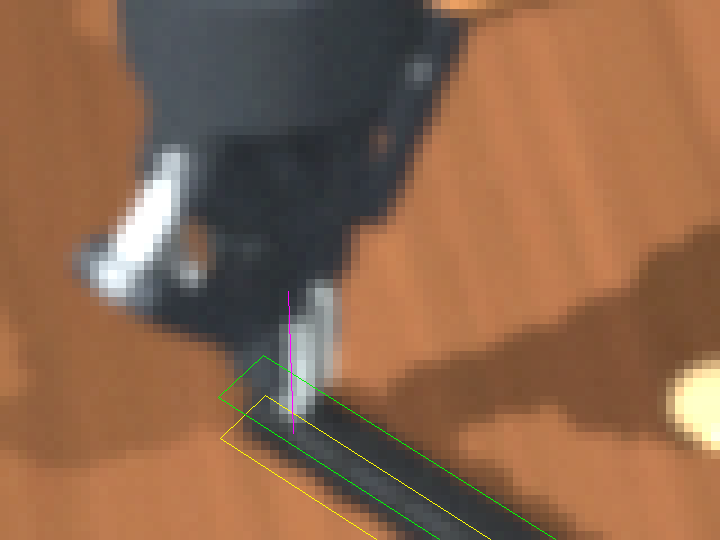

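step_arm:
  increments:
    - {"grip":0.6,"delta_pos":[0,0,0.01],"twist":0}
    - {"grip":0.6,"delta_pos":[0,0,0],"twist":0}
    - {"grip":0.6,"delta_pos":[0.006,-0.008,0],"twist":0}
    - {"grip":0.6,"delta_pos":[0,0,0],"twist":0}
    - {"grip":0.6,"delta_pos":[0,0,-0.01],"twist":0}
    - {"grip":0.6,"delta_pos":[0,0,-0.004],"twist":0}
    - {"grip":0.6,"delta_pos":[0,0,-0.004],"twist":0}
    - {"grip":0.6,"delta_pos":[0,0,0],"twist":0}

```text
clock: 4.23
position: [0.4343, -0.3232, -0.0044]
ee_rot: [0.641, 0.297, 0.643, -0.296]
contact_force: [-0.3, -0.0, 0.6]
width: 0.0511
```

step_arm:
  increments:
    - {"grip":0,"delta_pos":[0,0,0],"twist":0}
    - {"grip":0,"delta_pos":[0,0,0],"twist":0}
    - {"grip":0,"delta_pos":[0,0,0],"twist":0}
    - {"grip":0,"delta_pos":[0,0,0],"twist":0}
    - {"grip":0,"delta_pos":[0,0,0],"twist":0}
  force: 20

```text
clock: 4.65
position: [0.4355, -0.3243, -0.0025]
ee_rot: [0.642, 0.297, 0.642, -0.297]
contact_force: [0.6, -0.9, 0.9]
width: -0.0002
```

```bash
python3 - <<'E'
from fit import *
a=grab('top','t4'); d=grab('side','s4')
def crop(d,x0,y0,x1,y1,s):
    c=cv2.resize(d['img'][y0:y1,x0:x1,::-1],None,fx=s,fy=s,interpolation=cv2.INTER_CUBIC); return np.clip(c.astype(float)*1.8,0,255).astype(np.uint8)
A=crop(d,265,300,325,360,9); B=cv2.resize(crop(a,395,225,445,275,5),(250,250)); 
c=np.zeros((540,800,3),np.uint8); c[:,:540]=A; c[:250,550:]=B; cv2.imwrite('pics/z2.png',c)
print(proj(d,[[.435,-.324,0],[.435,-.324,.016]]),(proj(d,[[.435,-.324,0],[.435,-.324,.016]])-[265,300]+.5)*9)
E
```

```text
[[290.00728297 341.36460829]
 [289.86599965 336.8462449 ]] [[229.56554677 376.78147462]
 [228.29399689 336.11620409]]
```

View pics/z2.png

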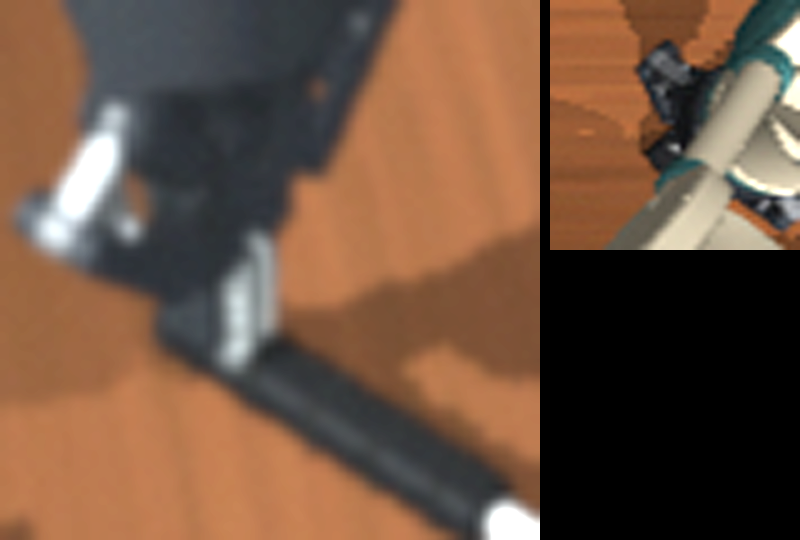

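step_arm:
  increments:
    - {"grip":0,"delta_pos":[0,0,0.01],"twist":0}
    - {"grip":0,"delta_pos":[0,0,0.01],"twist":0}
    - {"grip":0,"delta_pos":[0,0,0.01],"twist":0}
    - {"grip":0,"delta_pos":[0,0,0.01],"twist":0}
    - {"grip":0,"delta_pos":[0,0,0],"twist":0}
    - {"grip":0,"delta_pos":[0,0,0],"twist":0}

```text
clock: 5.25
position: [0.436, -0.3248, 0.0385]
ee_rot: [0.643, 0.296, 0.641, -0.297]
contact_force: [0.1, -0.2, 0.4]
width: -0.0
```

```bash
cat > glass.py <<'E'
from fit import *
def centroid(d,r,th=140):
    g=d['img'].astype(int); m=np.zeros(g.shape[:2],bool); m[r]=(g[r].min(2)>th); v,u=np.nonzero(m); return (u.mean(),v.mean()),m.sum()
E
python3 - <<'E'
from glass import *
a=grab('top','t5'); d=grab('side','s5')
print(centroid(d,(slice(325,400),slice(325,400))),centroid(a,(slice(185,235),slice(446,495))))
print(manip.get_state())
E
```

```text
((np.float64(358.1688654353562), np.float64(378.4415127528584)), np.int64(1137)) ((np.float64(465.6697936210131), np.float64(215.40337711069418)), np.int64(533))
{'clock': 5.35, 'qpos': array([-7.68366992e-01,  3.83328044e-01,  1.82416235e+00,  1.09674961e-04,
        9.34239040e-01, -1.47347615e+00]), 'qd': array([ 0.0014705 ,  0.01249305,  0.00926146, -0.00037035, -0.00188242,
       -0.00124187]), 'effort': array([ 3.33700045e-03, -4.25770068e+01, -1.89737856e+01,  4.21730547e-04,
       -2.82672804e-02,  2.32528961e-06]), 'position': array([ 0.43520356, -0.32406248,  0.03727299]), 'ee_rot': array([ 0.64184997,  0.29666494,  0.64192076, -0.29657421]), 'contact_force': array([-0.5989137 ,  0.39182892,  0.06304497]), 'moment': array([ 0.00720542, -0.03185265,  0.00585273]), 'width': 5.3078667783580646e-05}
```

```bash
python3 - <<'E'
from h import *
d=np.load('pics/s5.npz'); c=cv2.resize(d['img'][290:400,255:395,::-1],None,fx=5,fy=5,interpolation=cv2.INTER_CUBIC)
cv2.imwrite('pics/z3.png',np.clip(c.astype(float)*1.8,0,255).astype(np.uint8))
E
```

```text
(no output)
```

View pics/z3.png

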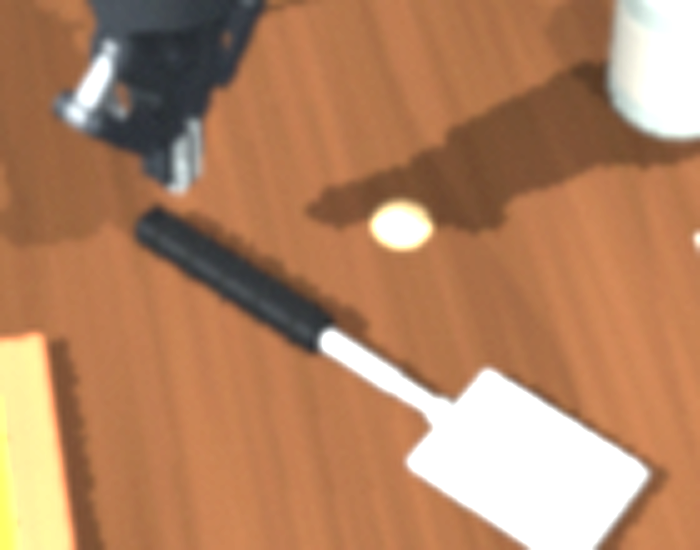

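```bash
python3 - <<'E'
from fit import *
d=np.load('pics/s2.npz'); n=np.array([.7615,.648,0]); c=np.array([.4275,-.311,.0615])
for z in(0,.007,.013): print(z,proj(d,np.array([c-.03*n,c+.03*n,c])+[0,0,z]).round(1))
for f,k in(('top0',3.5),('side0',5)):
    e=np.load(f'pics/{f}.npz'); print(f,proj(e,[[.216,.532,.2104],[.216,.532,.2234]]).round(1))
# tip appearance strips: s2 fingertips; s4 shut; s5 shut lifted ; top0 gripper; side0 gripper
def cr(f,x,y,w=40,h=40,s=6): 
    i=np.load(f'pics/{f}.npz')['img'][y:y+h,x:x+w,::-1]; return np.clip(cv2.resize(i,None,fx=s,fy=s,interpolation=cv2.INTER_CUBIC)*1.9,0,255).astype(np.uint8)
c=np.vstack([np.hstack([cr('s2',266,290),cr('top0',80,330),cr('side0',155,70)]),np.hstack([cr('s3',266,305),cr('s4',266,305),cr('s5',266,305)])])
cv2.imwrite('pics/z4.png',c)
E
```

```text
0 [[276.6 327.8]
 [293.7 312.1]
 [285.3 319.8]]
0.007 [[276.5 325.7]
 [293.7 310. ]
 [285.3 317.7]]
0.013 [[276.4 323.9]
 [293.6 308.3]
 [285.2 315.9]]
top0 [[102.6 336.3]
 [100.1 337. ]]
side0 [[184.8 113.6]
 [184.2 110.1]]
```

View pics/z4.png

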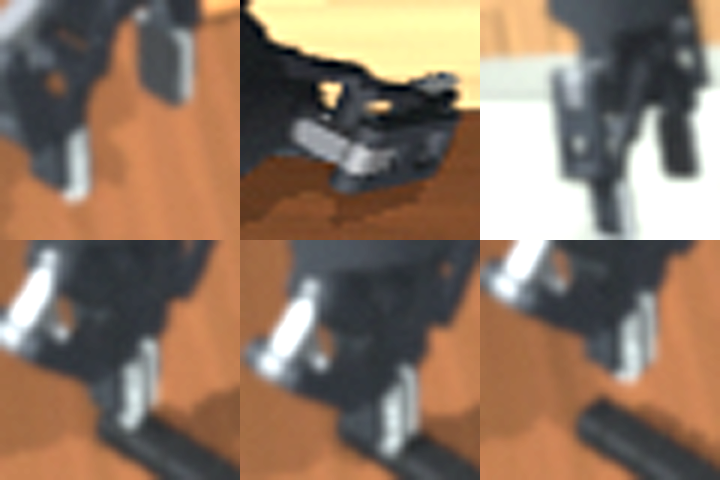

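The image check shows the shut fingertips sit about 20 mm above the reported TCP. That explains why they closed above the 16 mm handle, so I'll open, go lower while watching the force, and close again.

step_arm:
  increments:
    - {"grip":0.6,"delta_pos":[0,0,0],"twist":0}
    - {"grip":0.6,"delta_pos":[0,0,0],"twist":0}
    - {"grip":0.6,"delta_pos":[0,0,0],"twist":0}
    - {"grip":0.6,"delta_pos":[0,0,-0.02],"twist":0}
    - {"grip":0.6,"delta_pos":[0,0,-0.02],"twist":0}
    - {"grip":0.6,"delta_pos":[0,0,-0.005],"twist":0}
    - {"grip":0.6,"delta_pos":[0,0,-0.004],"twist":0}
    - {"grip":0.6,"delta_pos":[0,0,0],"twist":0}

```text
clock: 6.02
position: [0.4351, -0.324, -0.0124]
ee_rot: [0.641, 0.297, 0.642, -0.296]
contact_force: [0.4, 0.3, -0.0]
width: 0.0515
```

step_arm:
  increments:
    - {"grip":0,"delta_pos":[0,0,0],"twist":0}
    - {"grip":0,"delta_pos":[0,0,0],"twist":0}
    - {"grip":0,"delta_pos":[0,0,0],"twist":0}
    - {"grip":0,"delta_pos":[0,0,0],"twist":0}
    - {"grip":0,"delta_pos":[0,0,0],"twist":0}
  force: 20

```text
clock: 6.43
position: [0.4361, -0.3248, -0.0108]
ee_rot: [0.643, 0.296, 0.641, -0.297]
contact_force: [-0.7, 0.3, 4.5]
width: 0.0171
```

step_arm:
  increments:
    - {"grip":0,"delta_pos":[0,0,0.01],"twist":0}
    - {"grip":0,"delta_pos":[0,0,0.015],"twist":0}
    - {"grip":0,"delta_pos":[0,0,0.015],"twist":0}
    - {"grip":0,"delta_pos":[0,0,0.01],"twist":0}
    - {"grip":0,"delta_pos":[0,0,0],"twist":0}
    - {"grip":0,"delta_pos":[0,0,0],"twist":0}
    - {"grip":0,"delta_pos":[0,0,0],"twist":0}

```text
clock: 7.02
position: [0.4349, -0.3238, 0.0378]
ee_rot: [0.641, 0.297, 0.642, -0.296]
contact_force: [0.5, 1.2, -1.4]
width: 0.0174
```

```bash
python3 - <<'E'
from h import *
d=grab('side','s6'); a=grab('top','t6'); s=manip.get_state(); print(s['position'],s['contact_force'],s['moment'],s['width'])
def cr(i,x0,y0,x1,y1,s): return np.clip(cv2.resize(i[y0:y1,x0:x1,::-1],None,fx=s,fy=s,interpolation=cv2.INTER_CUBIC)*1.5,0,255).astype(np.uint8)
c=np.zeros((550,800,3),np.uint8); A=cr(d['img'],265,300,385,400,4.5); B=cr(a['img'],440,180,500,240,4); c[:450,:540]=A; c[:240,550:790]=B
cv2.imwrite('pics/z5.png',c)
E
```

```text
[ 0.43476033 -0.32363204  0.03736649] [-0.68375145  0.58864473 -1.51574941] [0.05224905 0.05094014 0.05053543] 0.016990939645340153
```

View pics/z5.png

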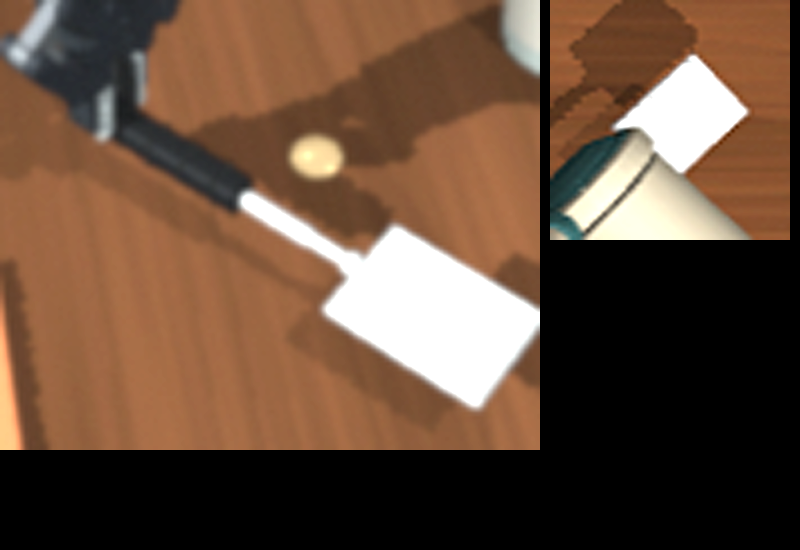

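```bash
cat > pose.py <<'E'
from h import *
from scipy.optimize import least_squares
from scipy.spatial.transform import Rotation as Rn
Q=np.array([[208,30,4],[208,-30,4],[122,-30,4],[122,30,4],[55,0,0],[-55,0,8]])/1e3
def W(p,X,roll=0): return p[:3]+Rn.from_euler('ZYX',[p[3],p[4],roll]).apply(X)   # pitch>0 = head down
def fit(obs,p0,roll=0):   # obs: (cam, index list, uv)
    f=lambda p:np.r_[np.concatenate([(proj(d,W(p,Q[i],roll))-uv).ravel() for d,i,uv in obs])]
    r=least_squares(f,p0,loss='soft_l1'); print(np.round(r.x[:3],4),'yaw,pitch',np.degrees(r.x[3:]).round(1),'res',np.round(f(r.x),1)); return r.x
E
python3 - <<'E'
from pose import *
d=np.load('pics/s6.npz'); a=np.load('pics/t6.npz'); s0=np.load('pics/side0.npz')
S=np.array([[385,369.3],[370.6,390.7],[337.2,369.3],[352.8,350]]); Tt=np.array([[475.75,193.75],[489.5,208]])
p0=[.455,-.348,.058,-.866,.0]
fit([(d,[0,1,2,3],S)],p0); fit([(d,[0,1,2,3],S),(a,[0,1],Tt)],p0); fit([(d,[0,1,2,3,4],np.vstack([S,[318.8,344]])),(a,[0,1],Tt)],p0)
E
```

```text
[ 0.4602 -0.3315  0.0292] yaw,pitch [-48.2   1.3] res [ 0.4  1.   0.3 -0.8 -0.2 -0.6 -0.6  0.5]
[ 0.4559 -0.3472  0.0475] yaw,pitch [-49.5  -1.3] res [ 0.9  1.  -0.2 -0.5 -1.2 -0.5 -0.7  0.5 -0.1 -1.2  0.1 -0.5]
[ 0.4541 -0.3486  0.0557] yaw,pitch [-49.    1.1] res [ 0.7  1.2 -0.1 -0.1 -1.3 -1.  -1.  -0.2  0.2  0.4 -0.1 -1.   0.2 -0.5]
```

step_arm:
  increments:
    - {"grip":0.18,"delta_pos":[0,0,0],"twist":0}
    - {"grip":0.19,"delta_pos":[0,0,0],"twist":0}
    - {"grip":0.195,"delta_pos":[0,0,0],"twist":0}
    - {"grip":0.195,"delta_pos":[0,0,0],"twist":0}

```text
clock: 7.45
position: [0.4353, -0.3242, 0.038]
ee_rot: [0.642, 0.297, 0.642, -0.297]
contact_force: [-0.2, 0.5, -1.1]
width: 0.017
```

```bash
cat > chk.py <<'E'
from h import *
import sys
def cen(d):
    g=d['img'].astype(int); m=np.zeros(g.shape[:2],bool); r=(slice(325,400),slice(325,400)); m[r]=g[r].min(2)>140; v,u=np.nonzero(m); return round(u.mean(),2),round(v.mean(),2),m.sum()
if __name__=='__main__':
    print(cen(np.load('pics/s6.npz')),cen(grab('side',sys.argv[1]))); s=manip.get_state(); print(s['position'],s['contact_force'],s['width'],s['clock'])
E
python3 chk.py s7
```

```text
(np.float64(360.18), np.float64(367.42), np.int64(1146)) (np.float64(360.42), np.float64(367.42), np.int64(1146))
[ 0.43533403 -0.32419378  0.03803892] [ 0.5427689   0.0455443  -2.21336293] 0.01703806980650507 7.5
```

step_arm:
  increments:
    - {"grip":0.2,"delta_pos":[0,0,0],"twist":0}
    - {"grip":0.2,"delta_pos":[0,0,0],"twist":0}

```text
clock: 7.67
position: [0.4354, -0.3242, 0.0382]
ee_rot: [0.642, 0.297, 0.642, -0.297]
contact_force: [-1.3, -0.4, -0.9]
width: 0.0173
```

```bash
python3 chk.py s8
```

```text
(np.float64(360.18), np.float64(367.42), np.int64(1146)) (np.float64(360.44), np.float64(367.33), np.int64(1149))
[ 0.43541427 -0.32424145  0.0382436 ] [ 0.00968507  0.15294941 -0.85941095] 0.017063318020942228 7.7167
```

step_arm:
  increments:
    - {"grip":0.203,"delta_pos":[0,0,0],"twist":0}
    - {"grip":0.203,"delta_pos":[0,0,0],"twist":0}

```text
clock: 7.88
position: [0.4354, -0.3242, 0.0383]
ee_rot: [0.642, 0.297, 0.642, -0.297]
contact_force: [-0.6, -0.3, -1.4]
width: 0.0174
```

```bash
python3 chk.py s9
```

```text
(np.float64(360.18), np.float64(367.42), np.int64(1146)) (np.float64(360.45), np.float64(367.42), np.int64(1148))
[ 0.4354188  -0.32426311  0.03826548] [ 0.50080521  0.38244982 -1.02082671] 0.017120856614208355 7.9333
```

step_arm:
  increments:
    - {"grip":0.206,"delta_pos":[0,0,0],"twist":0}
    - {"grip":0.206,"delta_pos":[0,0,0],"twist":0}

```text
clock: 8.1
position: [0.4354, -0.3243, 0.0383]
ee_rot: [0.642, 0.297, 0.642, -0.297]
contact_force: [0.4, -0.1, -0.7]
width: 0.0176
```

```bash
python3 chk.py s10
```

```text
(np.float64(360.18), np.float64(367.42), np.int64(1146)) (np.float64(359.76), np.float64(368.73), np.int64(1155))
[ 0.43537526 -0.32423395  0.03823781] [ 0.48701378 -1.05655808 -1.03760112] 0.017523601655436327 8.15
```

step_arm:
  increments:
    - {"grip":0.209,"delta_pos":[0,0,0],"twist":0}
    - {"grip":0.209,"delta_pos":[0,0,0],"twist":0}

```text
clock: 8.32
position: [0.4354, -0.3243, 0.0382]
ee_rot: [0.642, 0.297, 0.642, -0.297]
contact_force: [0.2, 0.1, -1.4]
width: 0.0176
```

```bash
python3 chk.py s11
```

```text
(np.float64(360.18), np.float64(367.42), np.int64(1146)) (np.float64(355.87), np.float64(377.65), np.int64(1145))
[ 0.43541113 -0.32424664  0.03824252] [-0.03071129  0.19722506 -0.77060062] 0.017969412255818655 8.3667
```

step_arm:
  increments:
    - {"grip":0,"delta_pos":[0,0,0],"twist":0}
    - {"grip":0,"delta_pos":[0,0,0],"twist":0}
    - {"grip":0,"delta_pos":[0,0,0.015],"twist":0}
    - {"grip":0,"delta_pos":[0,0,0.025],"twist":0}
    - {"grip":0,"delta_pos":[0,0,0.02],"twist":0}
    - {"grip":0,"delta_pos":[0,0,0],"twist":0}
    - {"grip":0,"delta_pos":[0,0,0],"twist":0}
  force: 50

```text
clock: 8.95
position: [0.436, -0.3248, 0.0991]
ee_rot: [0.643, 0.296, 0.641, -0.297]
contact_force: [-0.7, 1.0, -0.5]
width: 0.016
```

```bash
cat > quad.py <<'E'
from pose import *
def quad(d,r,th=140,open_=5):
    g=d['img'].astype(int); m=np.zeros(g.shape[:2],np.uint8); m[r]=g[r].min(2)>th
    m=cv2.resize(m*255,None,fx=4,fy=4,interpolation=cv2.INTER_LINEAR)>127
    m=cv2.morphologyEx(m.astype(np.uint8),cv2.MORPH_OPEN,np.ones((4*open_,4*open_),np.uint8))
    cs,_=cv2.findContours(m,cv2.RETR_EXTERNAL,cv2.CHAIN_APPROX_NONE); c=cv2.convexHull(max(cs,key=cv2.contourArea))
    for e in np.linspace(.01,.15,60):
        q=cv2.approxPolyDP(c,e*cv2.arcLength(c,True),True)
        if len(q)<=4: break
    return (q[:,0]+.5)/4-.5
E
python3 - <<'E'
from quad import *
d=grab('side','s12'); a=grab('top','t12'); s=manip.get_state(); print(s['position'],s['width'])
print(quad(d,(slice(320,400),slice(325,400))).round(1)); print(quad(a,(slice(180,240),slice(446,500))).round(1))
print(quad(np.load('pics/s6.npz'),(slice(320,400),slice(325,400))).round(1))
E
```

```text
[ 0.43465587 -0.3235709   0.09723928] 0.016160597500296785
[[354.4 343.9]
 [380.6 365.1]
 [369.4 384.6]
 [336.9 362.4]]
[[486.4 234.9]
 [486.4 239.6]
 [460.9 239.4]
 [470.1 224.9]]
[[341.9 356.9]
 [383.6 373.4]
 [367.1 388.6]
 [338.9 370.6]]
```

```bash
cat > sil.py <<'E'
from pose import *
from scipy.optimize import minimize
def obs(d,box,th=140):
    x0,y0,x1,y1=box; g=d['img'][y0:y1,x0:x1].min(2).astype(np.float32); g=cv2.resize(g,None,fx=4,fy=4,interpolation=cv2.INTER_LINEAR)
    return cv2.GaussianBlur((g>th).astype(np.float32),(0,0),4)
F=np.array([[208,30],[208,-30],[122,-30],[122,30]])/1e3; R_=np.array([[122,4],[122,-4],[57,-4],[57,4]])/1e3
def ren(d,box,p):
    x0,y0,x1,y1=box; m=np.zeros(((y1-y0)*4,(x1-x0)*4),np.uint8)
    for X,z in((F,.004),(F,-.002),(R_,.001)):
        q=(proj(d,W(p,np.c_[X,np.full(4,z)]))-[x0,y0]+.5)*4-.5
        cv2.fillConvexPoly(m,np.round(q*16).astype(np.int32),1,shift=4)
    return cv2.GaussianBlur(m.astype(np.float32),(0,0),4)
def sil(views,tcp,yaw,a0=.030,z0=None,pit0=.15):
    """unknown: along offset a, z of grip centre, pitch, yaw, and TCP xy shift"""
    h=lambda y:np.array([np.cos(y),np.sin(y)])
    def P(x): return np.r_[tcp[:2]+h(x[3])*x[0]*np.cos(x[2]),x[1],x[3],x[2]]
    O=[obs(d,b) for d,b in views]
    f=lambda x:sum(((ren(d,b,P(x))-o)**2).sum() for (d,b),o in zip(views,O))+3e6*((x[3]-yaw)/3)**2*.02+1e6*(x[0]-a0)**2
    best=None
    for pt in(pit0,pit0-.12,pit0+.12):
        r=minimize(f,[a0,z0,pt,yaw],method='Nelder-Mead',options=dict(initial_simplex=np.array([a0,z0,pt,yaw])+np.vstack([np.zeros(4),np.diag([.008,.02,.1,.03])]),xatol=1e-4,fatol=.1,maxiter=500))
        if best is None or r.fun<best.fun: best=r
    x=best.x; p=P(x); print('along',x[0].round(4),'grip',p[:3].round(4),'yaw,pitch',np.degrees(x[[3,2]]).round(1),'cost',round(best.fun),[round(float(o.sum())) for o in O],'glass',W(p,np.array([.165,0,.004])).round(4)); return p
E
python3 - <<'E'
from sil import *
B=(325,325,400,400)
L=lambda f:np.load(f'pics/{f}.npz')
sil([(L('side0'),B)],np.array([.4354,-.3243]),-.866,z0=.01,pit0=0.)
sil([(L('s6'),B)],np.array([.4354,-.3243]),-.866,z0=.055,pit0=0.)
sil([(L('s11'),B)],np.array([.4354,-.3243]),-.866,z0=.05)
sil([(L('s12'),B)],np.array([.4354,-.3243]),-.866,z0=.11)
E
```

```text
along 0.029 grip [ 0.4549 -0.3456  0.0089] yaw,pitch [-47.5   3.4] cost 1291 [18501] glass [ 0.5663 -0.4673  0.003 ]
along 0.0277 grip [ 0.454  -0.3447  0.0508] yaw,pitch [-47.6   1.3] cost 595 [18336] glass [ 0.5653 -0.4667  0.0509]
along 0.0279 grip [ 0.4534 -0.3442  0.0459] yaw,pitch [-47.8  16. ] cost 661 [18307] glass [ 0.5607 -0.4626  0.0043]
along 0.0289 grip [ 0.454 -0.345  0.108] yaw,pitch [-48.1  16. ] cost 1230 [20234] glass [ 0.5607 -0.4638  0.0664]
```

step_arm:
  increments:
    - {"grip":0,"delta_pos":[-0.005,0.008,0.01],"twist":0}
    - {"grip":0,"delta_pos":[-0.01,0.018,0.015],"twist":0}
    - {"grip":0,"delta_pos":[-0.015,0.028,0.015],"twist":0}
    - {"grip":0,"delta_pos":[-0.02,0.03,0.02],"twist":0}
    - {"grip":0,"delta_pos":[-0.02,0.03,0.02],"twist":0}
    - {"grip":0,"delta_pos":[-0.02,0.03,0.02],"twist":0}
    - {"grip":0,"delta_pos":[-0.015,0.03,0],"twist":0}
    - {"grip":0,"delta_pos":[0,0.03,0],"twist":0}
    - {"grip":0,"delta_pos":[0,0.03,0],"twist":0}
    - {"grip":0,"delta_pos":[0,0.03,0],"twist":0}
  force: 70

```text
clock: 9.88
position: [0.3286, -0.0584, 0.198]
ee_rot: [0.641, 0.297, 0.642, -0.297]
contact_force: [0.7, 0.0, -0.7]
width: 0.0151
```

step_arm:
  increments:
    - {"grip":0,"delta_pos":[0,0.03,0],"twist":0}
    - {"grip":0,"delta_pos":[0,0.03,0],"twist":0}
    - {"grip":0,"delta_pos":[0,0.03,0],"twist":0}
    - {"grip":0,"delta_pos":[0,0.03,0],"twist":0}
    - {"grip":0,"delta_pos":[0,0.03,0],"twist":0}
    - {"grip":0,"delta_pos":[0,0.03,0],"twist":0}
    - {"grip":0,"delta_pos":[0,0.03,0],"twist":-1}
    - {"grip":0,"delta_pos":[0,0.03,0],"twist":-1}
    - {"grip":0,"delta_pos":[0,0.03,0],"twist":-1}
    - {"grip":0,"delta_pos":[0.005,0.03,0],"twist":-1}

```text
clock: 10.72
position: [0.3328, 0.2407, 0.1977]
ee_rot: [0.631, 0.318, 0.632, -0.32]
contact_force: [-0.3, -0.8, -0.4]
width: 0.0148
```

step_arm:
  increments:
    - {"grip":0,"delta_pos":[0.01,0.03,0],"twist":-1}
    - {"grip":0,"delta_pos":[0.01,0.03,0],"twist":-1}
    - {"grip":0,"delta_pos":[0.015,0.03,0],"twist":0}
    - {"grip":0,"delta_pos":[0.015,0.03,0],"twist":0}
    - {"grip":0,"delta_pos":[0.005,0.015,0],"twist":0}
    - {"grip":0,"delta_pos":[0,0,0],"twist":0}
    - {"grip":0,"delta_pos":[0,0,0],"twist":0}

```text
clock: 11.3
position: [0.3892, 0.3745, 0.1971]
ee_rot: [0.625, 0.328, 0.626, -0.331]
contact_force: [-0.0, -0.3, -1.6]
width: 0.0153
```

```bash
python3 - <<'E'
from sil import *
d=grab('side','s13'); a=grab('top','t13'); s=manip.get_state(); t=s['position']; print(t)
yaw=np.radians(-55.6); p=np.r_[t[:2]+.028*np.array([np.cos(yaw),np.sin(yaw)]),t[2]+.015,yaw,.236]
for n,c in(('side',d),('top',a)):
    q=proj(c,W(p,np.c_[F,np.full(4,.004)])); lo=q.min(0).astype(int)-9; hi=q.max(0).astype(int)+10; b=(*lo,*hi); print(n,b,c['img'][lo[1]:hi[1],lo[0]:hi[0]].min(2)[::8,::6].tolist())
    r=sil([(c,b)],t[:2],yaw,a0=.028,z0=t[2]+.015,pit0=.236)
E
```

```text
[0.38904211 0.37340573 0.19766201]
side (np.int64(254), np.int64(140), np.int64(306), np.int64(181)) [[23, 33, 32, 42, 36, 29, 31, 48, 49], [33, 81, 52, 32, 54, 221, 241, 242, 243], [98, 39, 125, 222, 224, 186, 30, 242, 243], [130, 43, 33, 216, 219, 220, 222, 234, 194], [75, 97, 138, 184, 93, 155, 130, 27, 35], [29, 27, 26, 27, 31, 38, 39, 40, 38]]
along 0.0288 grip [0.405  0.3503 0.207 ] yaw,pitch [-55.4  12.7] cost 5315 [12449] glass [0.4969 0.2171 0.1748]
top (np.int64(205), np.int64(200), np.int64(263), np.int64(254)) [[17, 20, 18, 16, 53, 63, 56, 56, 57, 175], [17, 19, 19, 20, 22, 28, 28, 28, 27, 53], [19, 17, 17, 18, 16, 143, 94, 27, 28, 28], [32, 20, 16, 199, 193, 191, 194, 99, 23, 35], [35, 25, 19, 192, 188, 187, 187, 185, 187, 36], [32, 44, 34, 29, 188, 178, 108, 112, 32, 36], [32, 29, 20, 18, 51, 70, 101, 108, 49, 38]]
along 0.0326 grip [0.4075 0.3517 0.1408] yaw,pitch [-49.6  29. ] cost 2344 [9519] glass [0.5022 0.2403 0.0642]
```

step_arm:
  increments:
    - {"grip":0,"delta_pos":[0,0,-0.025],"twist":0}
    - {"grip":0,"delta_pos":[0,0,-0.03],"twist":0}
    - {"grip":0,"delta_pos":[0,0,-0.025],"twist":0}
    - {"grip":0,"delta_pos":[0,0,-0.011],"twist":0}
    - {"grip":0,"delta_pos":[0.014,-0.02,0],"twist":0}
    - {"grip":0,"delta_pos":[0.014,-0.02,0],"twist":0}
    - {"grip":0,"delta_pos":[0.014,-0.02,0],"twist":0}
    - {"grip":0,"delta_pos":[0.014,-0.02,0],"twist":0}
    - {"grip":0,"delta_pos":[0,0,0],"twist":0}
    - {"grip":0,"delta_pos":[0,0,0],"twist":0}

```text
clock: 12.23
position: [0.4461, 0.2929, 0.1076]
ee_rot: [0.625, 0.331, 0.625, -0.331]
contact_force: [0.3, -0.7, -1.5]
width: 0.0153
```

```bash
python3 - <<'E'
from sil import *
d=grab('side','s14'); a=grab('top','t14'); s=manip.get_state(); t=s['position']; print(t,s['contact_force'],s['width'])
yaw=np.radians(-55.6); p=np.r_[t[:2]+.028*np.array([np.cos(yaw),np.sin(yaw)]),t[2]+.015,yaw,.236]
for n,c in(('side',d),('top',a)):
    q=proj(c,W(p,np.c_[F,np.full(4,.004)])); lo=q.min(0).astype(int)-9; hi=q.max(0).astype(int)+10; b=(*lo,*hi)
    r=sil([(c,b)],t[:2],yaw,a0=.028,z0=t[2]+.015,pit0=.236)
E
```

```text
[0.44548141 0.2943545  0.10749875] [-0.40362316  0.41937471 -1.27491583] 0.015511646365593346
along 0.0267 grip [0.4597 0.2726 0.1186] yaw,pitch [-56.9  13.3] cost 3510 [7183] glass [0.5479 0.1374 0.0846]
along 0.076 grip [0.4895 0.2324 0.0082] yaw,pitch [-54.6  -0.8] cost 6379 [7472] glass [0.5851 0.098  0.0145]
```

step_arm:
  increments:
    - {"grip":0,"delta_pos":[0.014,-0.02,0],"twist":0}
    - {"grip":0,"delta_pos":[0.014,-0.02,0],"twist":0}
    - {"grip":0,"delta_pos":[0.014,-0.02,0],"twist":0}
    - {"grip":0,"delta_pos":[0.007,-0.01,0],"twist":0}
    - {"grip":0,"delta_pos":[0.006,-0.008,0],"twist":0}
    - {"grip":0,"delta_pos":[0,0,0],"twist":0}
    - {"grip":0,"delta_pos":[0,0,0],"twist":0}
    - {"grip":0,"delta_pos":[0,0,0],"twist":0}

```text
clock: 13.0
position: [0.5005, 0.2176, 0.1071]
ee_rot: [0.625, 0.33, 0.626, -0.33]
contact_force: [-0.2, 0.2, -0.2]
width: 0.0151
```

```bash
python3 - <<'E'
from sil import *
import fit as ft
d=grab('side','s15'); a=grab('top','t15'); s=manip.get_state(); t=s['position']; print(t,s['contact_force'],s['width'],s['clock'])
yaw=np.radians(-55.6); p=np.r_[t[:2]+.028*np.array([np.cos(yaw),np.sin(yaw)]),t[2]+.015,yaw,.236]
pr=[.6185,.0875,-.272]
g=W(p,np.array([.165,0,.004])); aim=ft.T(pr,[[.0185,-.0555,.2087]])[0]; mark=ft.T(pr,[[0,0,.205]])[0]
print('glass',g,'g-mark',g-mark,'aim in glass',Rn.from_euler('ZYX',[p[3],p[4],0]).inv().apply(aim-g))
out=np.zeros((540,800,3),np.uint8)
def ov(c,x0,y0,x1,y1,sc):
    i=np.clip(cv2.resize(c['img'][y0:y1,x0:x1,::-1],None,fx=sc,fy=sc,interpolation=cv2.INTER_CUBIC)*1.3,0,255).astype(np.uint8)
    L=lambda P,col:cv2.polylines(i,[np.int32((proj(c,P)-[x0,y0]+.5)*sc*16)],True,col,1,shift=4)
    L(W(p,np.c_[F,np.full(4,.004)]),(0,0,255))
    L(ft.T(pr,np.array([[-65,-90,30],[65,-90,30],[65,180,30],[-65,180,30]])/1e3),(0,255,255))
    L(ft.T(pr,np.array([[-32,-32,215],[32,-32,215],[32,32,215],[-32,32,215]])/1e3),(255,0,255)); return i
A=ov(d,270,130,370,250,4.5); B=ov(a,215,130,325,240,3.1); out[:540,:450]=A; out[:B.shape[0],455:455+B.shape[1]]=B
cv2.imwrite('pics/z6.png',out)
E
```

```text
[0.50061098 0.21767007 0.10720318] [-0.80298916  0.11073191 -1.05007664] 0.015184570003651452 13.1
glass [0.60759405 0.06142523 0.08751277] g-mark [-0.01090595 -0.02607477 -0.11748723] aim in glass [ 0.00520991 -0.00688034  0.12589508]
```

View pics/z6.png

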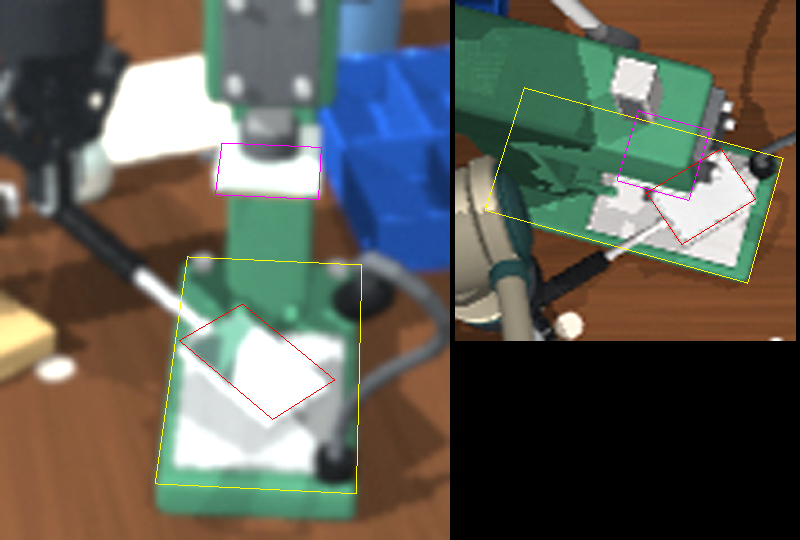

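step_arm:
  increments:
    - {"grip":0,"delta_pos":[0.002,0.002,0],"twist":0}
    - {"grip":0,"delta_pos":[0,0,0],"twist":0}
    - {"grip":0,"delta_pos":[0,0,0],"twist":0}
    - {"grip":0,"delta_pos":[0,0,0],"twist":0}
    - {"grip":0,"delta_pos":[0,0,0],"twist":0}
    - {"grip":0,"delta_pos":[0,0,0],"twist":0}

```text
clock: 13.6
position: [0.5033, 0.2188, 0.1072]
ee_rot: [0.625, 0.33, 0.625, -0.33]
contact_force: [0.8, 0.1, -0.8]
width: 0.0155
```

```bash
python3 - <<'E'
from rig import manip
s=manip.get_state(); print(s['position'],abs(s['qd']).max(),s['contact_force'],s['width'],s['clock']); print(manip.sign_off())
E
```

```text
[0.50332403 0.21877408 0.10720457] 0.002626045044766741 [ 0.75348874  0.06958743 -0.82029306] 0.015497555582801179 13.6
the job is handed in; nothing more can be done
None
```

I picked up the mirror, brought it in under the die and handed the job in at 13.6 s. It was held still in the gripper at 70 N. The sign-off gives no verdict, so the alignment below is my own estimate.

**How it was done:** The first two closes missed. The fingertips sit about 20 mm above the reported TCP, so they shut above the handle. The third close, lower down, gripped it. The arm cannot tilt the tool, so I eased the grip until the head drooped onto the table, then clamped it at about 13° head-down. I then carried the mirror round the robot side and slid it in under the die.

**Last checks:**

| Check | Estimate | Allowed |
|---|---|---|
| Glass centre below the mark | about 117 mm | 85 to 150 mm |
| Glass centre off the vertical | about 25 mm | 35 mm |
| Aim point in the glass, x | about +6 mm | ±18 mm |
| Aim point in the glass, y | about -9 mm | ±18 mm |
| Opening on the grip | 15.5 mm | – |
| Fastest joint | 0.003 rad/s | – |

- **Clearance:** The wrist force after the pick-up never went above about 2 N, so I saw no sign of touching the press. I did not check the other objects' positions in a final picture; the path was planned to pass clear of them.
- **Where the measurements disagreed:** My two fits of the press position differ by 3 to 5 mm. The mirror fit in the side view was about 1 cm low in height, so I took the height from the known grasp and table contact instead. The tilt is uncertain by about 2°. The mirror fit failed in the top view because the press and the bright bed plate confused it. The overlaid outlines still matched the mirror and press within 1 to 2 pixels in both views, before a final 2 mm shift in x and y.

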